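# Stand the counter sign up on its prop leg

### The job

A small price sign lies face down on the deli counter with its prop leg folded against its back. Swing the prop leg out as far as it goes, then tip the sign up on its bottom edge and leave it standing by itself on that edge and the leg, leaning back a little, about where it lay. Do not knock over or shove aside the tins, the jar or the serving spoon.

Things in the scene. Friction and masses are not known exactly. Their poses are not given: they have to be found in the camera images.
- sign: Wooden panel 120 mm tall (x), 150 wide (y), 8 thick (z), 0.5 kg, loose. Starts face down, back up, bottom edge towards the robot, turned up to 0.6 rad. Origin: centre of its face. x: bottom to top edge; z: out of the back. Standing on its leg it leans back about 0.4 rad from vertical (tipped 1.95 to 2.0 rad from lying, past upright).
- handle (a point): Middle of the steel carrying handle's cross bar: round, 10 mm thick, along the sign's y, 80 mm clear between its two arms; at x 108, z 30 mm from the sign's origin, so 48 mm beyond the top edge and 30 mm above the counter at the start. In a light pinch the bar can turn between the fingers. Axes as the sign's.
- bottom_edge (a point): Middle of the sign's bottom edge face, 60 mm along -x and 4 mm along z from the sign's origin: the edge about which to tip it. Axes as the sign's.
- hinge (a point): Middle of the leg's hinge axis (parallel to the sign's y), on the back, 20 mm along x and 14 mm along z from the sign's origin.
- lever_tip (a point): Middle of the free edge of the leg's thumb lever: an aluminium plate 40 mm wide (y), 6 mm thick, standing 40 mm out from the hinge axis at a right angle to the leg; both turn as one. Leg folded: it points straight out of the back (up). Pushing it level toward the sign's top edge (1 to 2 N) raises the leg.
- foot (a point): Middle of the leg's rubber foot, a cross bar 10 mm thick and 60 mm long, 70 mm from the hinge. The leg is an aluminium plate 36 mm wide, 6 mm thick. Folded, the leg lies along the back with the foot near the bottom edge.
- leg (a joint): Angle of the prop leg, rad: 0 folded flat against the back, 0.785 fully open at its stop; at the start between 0 and 0.2. The hinge is slightly stiff (0.02 N m): the leg stays where it is left.
- tin_a_mid (a point): Middle of a tin 72 mm across and 50 mm high, loose bystander beside the sign.
- tin_b_mid (a point): Middle of another such tin, loose bystander.
- jar_mid (a point): Middle of a glass jar 72 mm across and 105 mm high, loose bystander beside the sign.
- spoon: A white serving spoon 200 mm long, loose bystander lying flat on the robot's side of the counter.
Not all that is in view belongs to the job. Leave any blue or red look-alike of the sign alone.

How it is judged:
On the way, in this order (a step that is already met when the one before it is completed fails the run):
1. the prop leg is swung out to its stop (value of joint leg above 0.7 rad), for 0.2 s.
2. the sign stands on its bottom edge and its leg, leaning back (value of joint leg above 0.65 rad and angle between bottom_edge's own x axis and vertical below 0.6 rad and angle between bottom_edge's own z axis and vertical above 1.7 rad and height (world z) of each of bottom_edge, foot below 0.015 m and distance of bottom_edge from where it was at the start of the episode below 0.15 m), for 0.2 s.
At the end, for the whole second after the job is handed in: Leg open (over 0.65 rad); sign at rest, leaning back on its leg: x axis within 0.60 rad of vertical, z axis over 1.70 rad from it; middles of bottom edge and foot under 15 mm above the counter; bottom edge within 150 mm of its start (all of step 2 and linear speed of sign below 0.02 m/s and angular speed of sign below 0.1 rad/s); the robot touches nothing.
It fails at once if the first tin is shoved aside (40 mm) (distance of tin_a_mid from where it was at the start of the episode above 0.04 m).
It fails at once if the second tin is shoved aside (40 mm) (distance of tin_b_mid from where it was at the start of the episode above 0.04 m).
It fails at once if the jar is shoved aside (40 mm) (distance of jar_mid from where it was at the start of the episode above 0.04 m).
It fails at once if the spoon is shoved aside (40 mm) (distance of spoon from where it was at the start of the episode above 0.04 m).
It fails at once if a tin or the jar is knocked over (angle between any of tin_a_mid, tin_b_mid, jar_mid's own z axis and vertical above 0.6 rad).
It also fails if it takes over 61 s, if anything falls off the work surface, if the arm or the gripper's body presses on something with over 40 N, if the wrist force passes 120 N, or if a joint passes its speed limit or range.

### The arm

A 6-joint arm with a two-finger parallel gripper is mounted at the origin on the work surface. World frame = base frame: x ahead of the robot, y to its left, z up, the work surface at z = 0. Lengths are in m, angles in rad, forces in N, time in s.
With the tool pointing down it reaches from about 0.325 to 0.9 m from the base axis. Payload 6.1 kg.
Tool frame: the origin (TCP) lies at the very end of the fingers, on their centre line; the grasp point (between the pads) lies 19 mm behind it; z points along the fingers, y is the line along which they close (so a half turn about z gives the same grasp; the last joint's range is limited). The gripper opens to 87 mm and grips with 3 to 60 N. Pads are 19 mm wide; open, the fingers measure 117 mm over their backs; the gripper's body (75 mm by 190 mm) begins 51 mm behind the grasp point.
Start: joints at [-1.307, 0.22, 1.526, -0, 1.395, -0.126], TCP at [0.237, -0.578, 0.223] pointing down, gripper open.
Joint ranges: [-2.98, 2.98], [-0.91, 2.08], [0.09, 2.57], [-1.24, 4.39], [0.2, 2.65], [-2.68, 2.68]. Speed limits (rad/s): [2.57, 2.57, 3.01, 3.14, 3.14, 3.14].

### API

Orientations are given as a unit quaternion [w, x, y, z].
In Python, from rig import manip, planner, status, vision, close_job gives the robot as it stands. Calls block until the motion is done:
- manip.movep(position, orientation): joint-space move of the TCP to a pose.
- manip.movel(position, v=0.15, rotation=None): straight line of the TCP; rotation=None keeps the orientation; v is the mean speed in m/s.
- manip.move_j(angles): joint-space move.
- manip.gripper_to(opening, f_grip=None): finger opening in m; f_grip is the grip in N (None keeps the last); returns when the fingers have stopped.
- manip.dwell(seconds).
- planner.inverse_kinematics(position, orientation): joint angles nearest the present ones, or None.
- status.observe(): the state.
- vision.get_image(name): name is "scene" or "top"; returns a dict with "color" (384x512x3 uint8, blue, green, red), "fovy" (degrees; the focal length in pixels is half the picture's height over the tangent of half this angle, whatever the lens; pixels are square), "cx", "cy" (the principal point, pixels), "cam_to_world" (4x4, takes a point from camera to world coordinates). Camera axes: x right, y down, z forward; pixel columns grow to the right and rows downward; lengths in m; the calibration is good to about 2 mm. A picture is of the moment at which its call begins. There is no depth.
A pose or a line that the arm cannot do raises manip.Unreachable and nothing moves.
- close_job(): hands the job in; it is judged then, once.
The state is a dict: "time_s": time; "q": joint angles; "qvel": joint speeds; "tau": joint torques, N m; "ee_pos": TCP position; "eef_rot": TCP orientation; "wrist_force": force on the tool from outside, world axes, zero at the start; "moment": the same for the moment, N m; "opening": finger opening in m; "grip_force": force on a finger pad.
Only numpy, scipy, OpenCV 4.12 (cv2) and the standard library are available. Lean on these libraries where they do the work, as an engineer would, in place of code of your own. Each camera call takes 0.05 s, during which the arm holds its last target. There are 200 camera calls.

## Working session

There is one attempt and no reset: what is moved stays moved. The work goes in short steps, each a Python script; the robot and the scene stay as the last script left them, time stands still between calls to the robot, and variables do not carry over. Pictures are saved under pics/ and viewed, at most 10 in all, crops included, and the job is handed in when it is done.

```bash
ls; mkdir -p pics; python3 - <<'E'
from rig import manip, planner, status, vision
import cv2,numpy as np
np.set_printoptions(precision=4,suppress=True)
for n in("scene","top"):
    d=vision.get_image(n); cv2.imwrite(f"pics/{n}0.png",d["color"]); print(n,d["fovy"],d["cx"],d["cy"],d["cam_to_world"])
    cv2.imwrite(f"pics/{n}0b.png",cv2.resize(d["color"],(800,600),interpolation=cv2.INTER_CUBIC))
print(status.observe())
E
```

```text
pics
scene 43.98626551257597 259.8765010027015 192.25550552157918 [[ 0.6875  0.6238 -0.3719  1.0143]
 [ 0.726  -0.5798  0.3698 -0.5507]
 [ 0.015  -0.5242 -0.8515  1.3016]
 [ 0.      0.      0.      1.    ]]
top 42.24684834838329 256.42289215204283 192.34781280948891 [[-0.0255 -0.9857  0.1667  0.2207]
 [-0.9997  0.024  -0.0109 -0.0259]
 [ 0.0067 -0.1669 -0.9859  1.6408]
 [ 0.      0.      0.      1.    ]]
{'time_s': 0.1, 'q': array([-1.3071,  0.2212,  1.5275, -0.    ,  1.3947, -0.1261]), 'qvel': array([-0.0002, -0.0025, -0.0037, -0.0001,  0.0014,  0.0014]), 'tau': array([  0.0015, -49.5943, -38.8518,   0.0702,   0.0516,  -0.0001]), 'ee_pos': array([ 0.2373, -0.5776,  0.2215]), 'eef_rot': array([-0.0009,  0.9811,  0.1937, -0.0001]), 'wrist_force': array([-0.4923,  0.3898, -0.2469]), 'moment': array([0.019 , 0.0388, 0.0163]), 'grip_force': 0.0, 'opening': 0.08660785446901069}
```

View pics/scene0b.png

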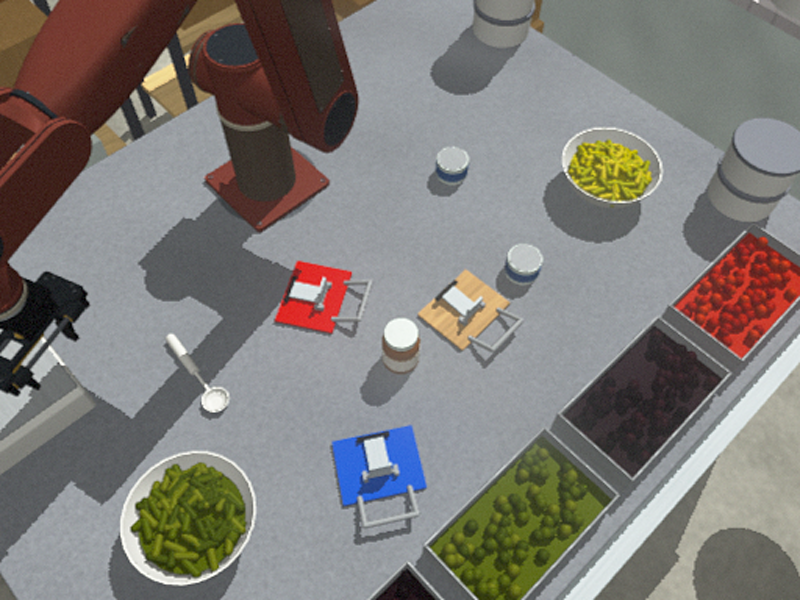

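View pics/top0b.png

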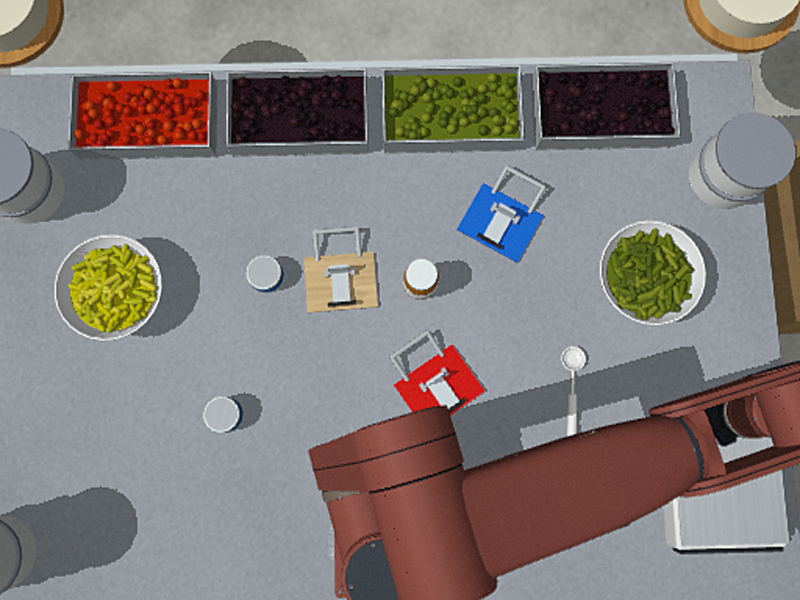

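In the top view (800x600) the candidates are the wooden sign at (341,281), the blue look-alike at (503,222) and the red one at (438,380). I choose the wooden one. The tins are at (264,273) and (222,414), the jar at (422,277) and the spoon at (573,390). Next is a close crop of the wooden sign from both cameras.

```bash
python3 - <<'E'
import cv2,numpy as np
t=cv2.imread("pics/top0.png")[140:205,185:250]; s=cv2.imread("pics/scene0.png")[165:235,262:342]
t=cv2.resize(t,(400,400),interpolation=cv2.INTER_CUBIC)   # x6.154
s=cv2.resize(s,(400,350),interpolation=cv2.INTER_CUBIC)   # x5
o=np.zeros((400,800,3),np.uint8);o[:,:400]=t;o[:350,400:]=s
cv2.imwrite("pics/crop0.png",o)
E
```

```text
(no output)
```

View pics/crop0.png

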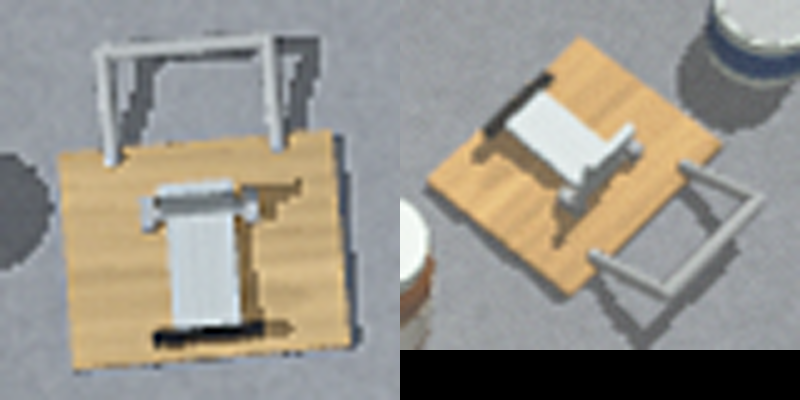

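```bash
cat > h.py <<'E'
import numpy as np,cv2
from scipy.optimize import least_squares
from scipy.spatial.transform import Rotation as R
np.set_printoptions(precision=4,suppress=True)
def cam(n,img=None):
    from rig import vision
    return vision.get_image(n)
def proj(d,P):
    f=192/np.tan(np.radians(d["fovy"])/2); T=np.linalg.inv(d["cam_to_world"])
    p=np.atleast_2d(P)@T[:3,:3].T+T[:3,3]
    return np.c_[d["cx"]+f*p[:,0]/p[:,2], d["cy"]+f*p[:,1]/p[:,2]]
def onplane(d,uv,z):
    f=192/np.tan(np.radians(d["fovy"])/2); C=d["cam_to_world"]
    r=C[:3,:3]@np.array([(uv[0]-d["cx"])/f,(uv[1]-d["cy"])/f,1]); return C[:3,3]+r*(z-C[2,3])/r[2]
def quat(M):
    q=R.from_matrix(M).as_quat(); return q[[3,0,1,2]]
E
python3 - <<'E'
from h import *
T,S=cam("top"),cam("scene")
top=lambda x,y:(x/6.154+185-.42,y/6.154+140-.42); sc=lambda x,y:((x-400)/5+262-.4,y/5+165-.4)
obs=[ (T,top(59,154),(60,75,8)),(T,top(332,132),(60,-75,8)),(T,top(74,367),(-60,75,8)),(T,top(350,347),(-60,-75,8)),
(T,top(99,50),(108,45,30)),(T,top(270,42),(108,-45,30)),
(S,sc(722,145),(60,75,8)),(S,sc(575,294),(60,-75,8)),(S,sc(582,38),(-60,75,8)),(S,sc(428,180),(-60,-75,8)),
(S,sc(760,198),(108,45,30)),(S,sc(666,292),(108,-45,30))]
lev=[(T,top(160,185),(20)),(T,top(236,180),(-20)),(S,sc(633,127),20),(S,sc(583,180),-20)]
foot=[(T,top(155,338),30),(T,top(264,328),-30),(S,sc(549,78),30),(S,sc(487,135),-30)]
def W(p,P):
    c,s=np.cos(p[2]),np.sin(p[2]); P=np.array(P)/1000.; return np.array([p[0]+c*P[0]-s*P[1],p[1]+s*P[0]+c*P[1],P[2]])
def fun(p):
    r=[proj(d,W(p,P))[0]-uv for d,uv,P in obs]
    a=p[3]
    r+=[proj(d,W(p,(20+40*np.sin(a),y,14+40*np.cos(a))))[0]-uv for d,uv,y in lev]
    r+=[proj(d,W(p,(20-70*np.cos(a),y,14+70*np.sin(a))))[0]-uv for d,uv,y in foot]
    return np.ravel(r)
s=least_squares(fun,[.55,.05,0,.1],loss="soft_l1"); print(s.x,s.cost); print(fun(s.x).reshape(-1,2))
for n,uv,z in (("tinA",(264,272),.05),("tinB",(222,413),.05),("jar",(422,272),.105)):
    print(n,onplane(T,(uv[0]*.64,uv[1]*.64),z))
for n,P in (("handle",(108,0,30)),("bottom",(-60,0,4)),("hinge",(20,0,14))): print(n,W(s.x,P))
E
```

```text
[0.5422 0.0844 0.0652 0.1256] 4.965634111674455
[[-0.0659 -0.2311]
 [ 0.0459 -0.5327]
 [ 0.0212  0.2988]
 [ 0.1751 -0.4436]
 [ 0.6397  0.4193]
 [-0.2403 -0.6077]
 [ 0.189  -0.0738]
 [-0.8956  0.3884]
 [-0.3587 -0.0565]
 [-0.3191  0.1283]
 [-0.4018  0.6941]
 [-0.0201  0.629 ]
 [-0.5271  0.5822]
 [-0.6453  0.3246]
 [ 0.0333  0.2272]
 [ 1.6815 -2.3101]
 [-0.2434 -0.0315]
 [ 0.1868 -0.0129]
 [ 0.0419 -0.3252]
 [ 0.0525 -0.1811]]
tinA [0.5571 0.2403 0.05  ]
tinB [0.2676 0.3242 0.05  ]
jar [ 0.5377 -0.0874  0.105 ]
handle [0.65   0.0914 0.03  ]
bottom [0.4824 0.0805 0.004 ]
hinge [0.5622 0.0857 0.014 ]
```

The target is confirmed: the fit residual is under 1 px, yaw is 0.065 and the leg is at about 0.12 rad. Next I push the lever with closed fingers.

```bash
cat >> h.py <<'E'
def tool(yaw):  # tool pointing down, tool y at angle yaw in the plane
    y=np.array([np.cos(yaw),np.sin(yaw),0]); z=np.array([0,0,-1.]); return np.c_[np.cross(y,z),y,z]
def best(pos,yaw):  # pick the half turn with least wrist turning
    from rig import planner,status
    q0=status.observe()["q"]; c=[]
    for k in (0,np.pi):
        Q=quat(tool(yaw+k)); q=planner.inverse_kinematics(pos,Q)
        if q is not None: c.append((np.abs(np.array(q)-q0).max(),abs(q[5]),tuple(Q),tuple(q)))
    return min(c,key=lambda t:t[1])
E
python3 - <<'E'
from h import *
from rig import manip,status
yaw=.0652; o=np.array([.5422,.0844,0]); ux=np.array([np.cos(yaw),np.sin(yaw),0])
P=lambda x,z:o+ux*x+[0,0,z]
manip.gripper_to(0.0)
b=best(P(-.002,.25),yaw+np.pi/2); print(b)
manip.movep(P(-.002,.25),np.array(b[2]))
manip.movel(P(-.002,.036),v=.12)
f0=status.observe()["wrist_force"]
for x in np.arange(.008,.0301,.002):
    manip.movel(P(x,.036),v=.03); s=status.observe(); f=s["wrist_force"]-f0; print(round(x,3),f@ux,f,s["ee_pos"])
    if f@ux<-6: break
print(s["time_s"])
for n in("scene","top"):
    d=cam(n); cv2.imwrite(f"pics/{n}1.png",d["color"])
a=cv2.resize(cv2.imread("pics/top1.png")[130:210,180:260],(400,400),interpolation=cv2.INTER_CUBIC);c=cv2.resize(cv2.imread("pics/scene1.png")[155:235,262:342],(400,400),interpolation=cv2.INTER_CUBIC)
cv2.imwrite("pics/crop1.png",np.hstack([a,c]))
E
```

```text
(np.float64(1.6421680590134946), np.float64(1.5160834014903237), (np.float64(0.0), np.float64(0.999468667059117), np.float64(0.03259422597749509), np.float64(0.0)), (np.float64(0.010487074695426202), np.float64(0.01562974954871965), np.float64(1.6982940221702867), np.float64(-4.440892098500626e-16), np.float64(1.4276688818707868), np.float64(1.5160834014903237)))
0.008 0.809963258496543 [ 0.8272 -0.2378  0.3888] [0.5504 0.0849 0.036 ]
0.01 -0.5304027073129114 [-0.5491  0.2691 -0.3593] [0.552  0.085  0.0358]
0.012 -1.3874297538682272 [-1.3733 -0.2624 -1.0666] [0.5541 0.0852 0.0359]
0.014 -0.1910509581721096 [-0.2133  0.3342 -0.7663] [0.5563 0.0853 0.036 ]
0.016 -0.15087489707504614 [-0.1756  0.3744  0.8084] [0.5584 0.0854 0.0361]
0.018 0.09073677307370749 [ 0.0924 -0.0228  0.1519] [0.5605 0.0856 0.0361]
0.02 -0.24085747521118409 [-0.3055  0.9823 -0.5217] [0.5624 0.0857 0.0361]
0.022 -1.7738102198406416 [-1.7904  0.1967  0.745 ] [0.5644 0.0858 0.0361]
0.024 -0.8670776891319066 [-0.8495 -0.2981  0.5727] [0.5664 0.086  0.0361]
0.026 -1.062478783299526 [-1.0896  0.381   0.9616] [0.5683 0.0861 0.036 ]
0.028 -2.7236624692447924 [-2.666  -0.9718  1.7515] [0.5698 0.0862 0.0358]
0.03 -3.0476615967921097 [-3.0763  0.3399 -0.0207] [0.5722 0.0864 0.0359]
9.475
```

View pics/crop1.png

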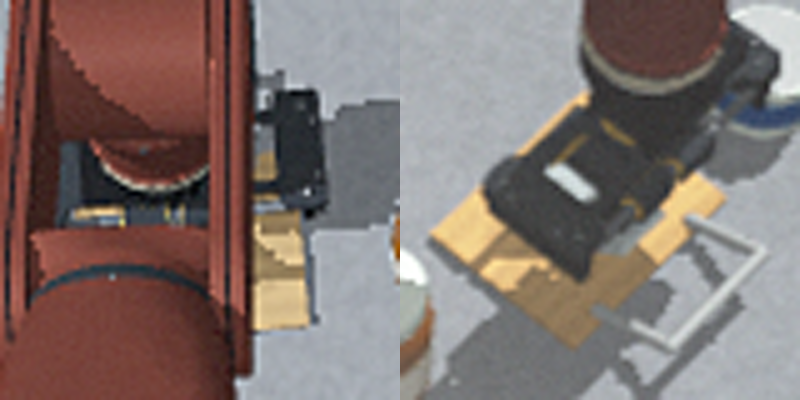

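The fingers are on the lever. Force rose to about 3 N at x = 28 mm, which is the predicted stop. I'll push 3 mm more, back off, lift and look.

```bash
python3 - <<'E'
from h import *
from rig import manip,status
yaw=.0652; o=np.array([.5422,.0844,0]); ux=np.array([np.cos(yaw),np.sin(yaw),0])
P=lambda x,z:o+ux*x+[0,0,z]
manip.movel(P(.033,.036),v=.03); manip.dwell(.3);print(status.observe()["wrist_force"])
manip.movel(P(.029,.036),v=.05)
manip.movel(P(.029,.22),v=.15)
manip.movep(np.array([.45,-.25,.25]),np.array(best(np.array([.45,-.25,.25]),yaw+np.pi/2)[2]))
for n in("scene","top"):
    d=cam(n); cv2.imwrite(f"pics/{n}2.png",d["color"])
a=cv2.resize(cv2.imread("pics/top2.png")[130:210,180:260],(400,400),interpolation=cv2.INTER_CUBIC);c=cv2.resize(cv2.imread("pics/scene2.png")[155:235,262:342],(400,400),interpolation=cv2.INTER_CUBIC)
cv2.imwrite("pics/crop2.png",np.hstack([a,c])); print(status.observe()["time_s"])
E
```

```text
[-1.7136 -0.7606  1.1002]
13.1917
```

View pics/crop2.png

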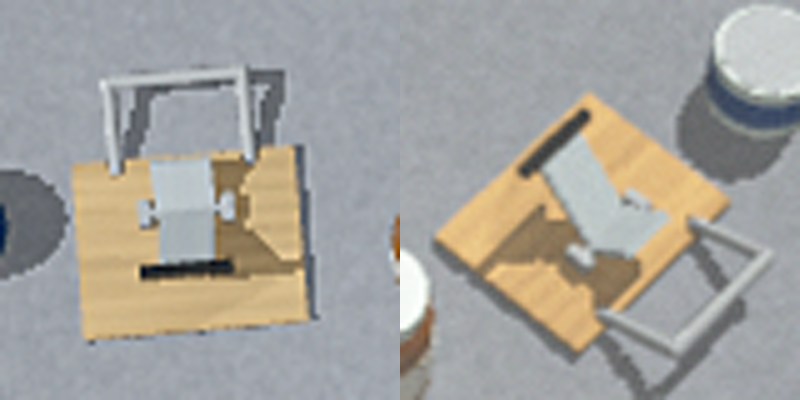

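The leg stands open, with its foot bar at top-crop (187,268) and lever edge at (181,159). I'll refit the sign pose and leg angle, and check reachability of the tipping path.

```bash
cat > arc.py <<'E'
from h import *
def handle(th,x0,y0,yaw):  # bar centre with sign tipped by th about its bottom edge
    c,s=np.cos(th),np.sin(th)
    if th<=np.pi/2: piv=-.060; v=(.168,.030)
    else: piv=-.068; v=(.168,.022)
    X=piv+v[0]*c-v[1]*s; Z=v[0]*s+v[1]*c
    return np.array([x0+np.cos(yaw)*X,y0+np.sin(yaw)*X,Z])
E
python3 - <<'E'
from arc import *
from rig import planner,status
T,S=cam("top"),cam("scene")
top=lambda x,y:(x/5+180-.4,y/5+130-.4); sc=lambda x,y:((x-400)/5+262-.4,y/5+155-.4)
K=[(60,75,8),(60,-75,8),(-60,75,8),(-60,-75,8),(108,45,30),(108,-45,30)]
obs=[(T,top(*u),k) for u,k in zip([(72,166),(297,147),(84,339),(310,319),(105,81),(245,74)],K)]
obs+=[(S,sc(*u),k) for u,k in zip([(731,205),(578,352),(590,93),(434,237),(768,253),(677,350)],K)]
lev=[(T,top(152,161),20),(T,top(211,157),-20),(S,sc(667,214),20),(S,sc(630,257),-20)]
foot=[(T,top(141,271),30),(T,top(232,265),-30),(S,sc(588,115),30),(S,sc(523,172),-30)]
def W(p,P):
    c,s=np.cos(p[2]),np.sin(p[2]); P=np.array(P)/1000.; return np.array([p[0]+c*P[0]-s*P[1],p[1]+s*P[0]+c*P[1],P[2]])
def fun(p):
    a=p[3]
    r=[proj(d,W(p,P))[0]-uv for d,uv,P in obs]
    r+=[proj(d,W(p,(20+40*np.sin(a),y,14+40*np.cos(a))))[0]-uv for d,uv,y in lev]
    r+=[proj(d,W(p,(20-70*np.cos(a),y,14+70*np.sin(a))))[0]-uv for d,uv,y in foot]
    return np.ravel(r)
s=least_squares(fun,[.545,.085,.06,.7],loss="soft_l1"); print(s.x,s.cost,np.abs(fun(s.x)).max())
x0,y0,yaw=s.x[:3]
for k in (0,np.pi):
  for th in (0,.5,1,1.4,1.57,1.8,1.99):
    h=handle(th,x0,y0,yaw); print(round(th,2),h,planner.inverse_kinematics(h-[0,0,.015],quat(tool(yaw+k))))
print("tray edge",onplane(T,(300*.64,150*.64),.0))
E
```

```text
[0.5488 0.0851 0.0629 0.7983] 2.4795140520301926 0.9630943217138679
0 [0.6565 0.0919 0.03  ] [ 0.0202  0.5192  1.5564 -0.      1.0659 -0.0427]
0.5 [0.6217 0.0897 0.1069] [ 0.0178  0.3476  1.6274 -0.      1.1666 -0.0451]
1 [0.5543 0.0854 0.1576] [ 0.0123  0.1391  1.7745 -0.      1.2279 -0.0505]
1.4 [0.4879 0.0813 0.1707] [ 0.0055 -0.0344  1.9294 -0.      1.2466 -0.0574]
1.57 [0.4591 0.0795 0.168 ] [ 0.0019 -0.1046  2.0009 -0.      1.2454 -0.061 ]
1.8 [0.4214 0.0771 0.1586] [-0.0036 -0.1938  2.098  -0.      1.2375 -0.0665]
1.99 [0.3926 0.0753 0.1445] [-0.0085 -0.2569  2.1777 -0.      1.2208 -0.0714]
0 [0.6565 0.0919 0.03  ] None
0.5 [0.6217 0.0897 0.1069] None
1 [0.5543 0.0854 0.1576] None
1.4 [0.4879 0.0813 0.1707] None
1.57 [0.4591 0.0795 0.168 ] None
1.8 [0.4214 0.0771 0.1586] None
1.99 [0.3926 0.0753 0.1445] None
tray edge [0.8415 0.1702 0.    ]
```

The leg reads 0.798 rad, at its stop, and every pose on the arc is reachable. Next I grip the bar and tip to about 1.5 rad.

```bash
python3 - <<'E'
from arc import *
from rig import manip,status
p=(.5488,.0851,.0629); Q=quat(tool(p[2])); G=np.array([0,0,-.017])
h=handle(0,*p)+G
manip.movep(h+[0,0,.2],Q); manip.gripper_to(.036)
manip.movel(h,v=.12); f0=status.observe()["wrist_force"]
manip.gripper_to(0.0,f_grip=12); s=status.observe(); print(s["opening"],s["grip_force"],s["wrist_force"]-f0,s["time_s"])
if .006<s["opening"]<.014:
  for th in np.arange(.125,1.51,.125):
    manip.movel(handle(th,*p)+G,v=.07); s=status.observe(); print(round(th,2),s["wrist_force"]-f0,s["opening"],s["grip_force"],s["time_s"])
for n in("scene","top"):
    d=cam(n); cv2.imwrite(f"pics/{n}3.png",d["color"])
cv2.imwrite("pics/crop3.png",cv2.resize(cv2.imread("pics/scene3.png")[125:245,220:370],(800,600)[:1]+(640,) if 0 else (750,600),interpolation=cv2.INTER_CUBIC))
E
```

```text
0.009335589424162334 12.000120431184769 [-0.9688 -0.6638  1.5824] 18.0583
0.12 [ 2.4112 -0.0377 -0.9727] 0.009486077798656371 11.99958622455597 18.5167
0.25 [ 1.6616 -1.016  -1.5742] 0.009409293214364286 11.99947401881218 18.975
0.38 [ 1.5019 -0.2074 -1.8473] 0.009415126399654927 11.999179422855377 19.4333
0.5 [ 1.1903  0.4412 -3.0258] 0.009176426068255984 11.999063640832901 19.8917
0.62 [ 0.6934 -0.6692 -1.1867] 0.0093138993268071 11.999119073152542 20.35
0.75 [ 2.3269 -0.7474  0.5432] 0.009332821039439922 11.999361366033554 20.8083
0.88 [ 4.523  -0.4484  4.1152] 0.009470923705340436 11.999909430742264 21.2667
1.0 [ 4.3868 -0.6309  7.4471] 0.009504115896697073 12.001069039106369 21.725
1.12 [ 3.069  -0.9451  7.6824] 0.00974794627707457 12.001136988401413 22.1833
1.25 [ 1.9023 -0.7382  8.1319] 0.009664038116741035 12.001129388809204 22.6417
1.38 [ 0.2654 -0.6082  8.3528] 0.009330001654924142 12.001191079616547 23.1
1.5 [ 0.0716 -1.717  10.936 ] 0.009403244578383662 12.001155763864517 23.5583
```

View pics/crop3.png

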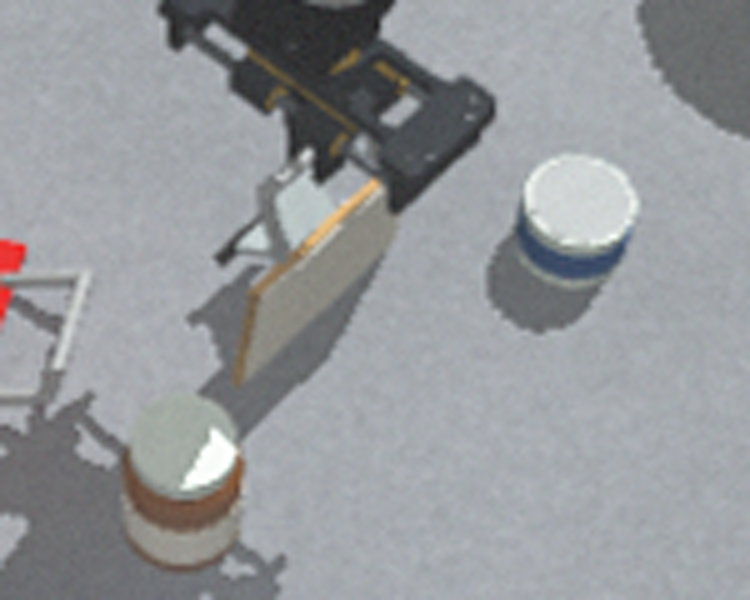

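The sign is nearly upright on its bottom edge (panel edge from (380,185) to (240,380)), and the tin and jar are untouched. I'll continue over the top, 2 mm higher to ease the pressing.

```bash
python3 - <<'E'
from arc import *
from rig import manip,status
p=(.5488,.0851,.0629); G=np.array([0,0,-.015])
for th in (1.57,1.66,1.75,1.84,1.9,1.95):
    manip.movel(handle(th,*p)+G,v=.05); s=status.observe(); print(round(th,2),s["wrist_force"],s["opening"],s["time_s"])
for n in("scene","top"):
    d=cam(n); cv2.imwrite(f"pics/{n}4.png",d["color"])
cv2.imwrite("pics/crop4.png",cv2.resize(cv2.imread("pics/scene4.png")[115:235,200:350],(750,600),interpolation=cv2.INTER_CUBIC))
E
```

```text
1.57 [-0.0429 -1.2347 -1.4804] 0.009235078949760498 24.0417
1.66 [ 2.1405 -0.5637 -4.0967] 0.009843541273326031 24.5
1.75 [ 0.398   0.2821 -1.8091] 0.009432712218204294 24.9583
1.84 [1.0855 0.5687 0.4152] 0.009559160693669936 25.4167
1.9 [-0.6089  0.5329  0.5882] 0.009508021028350943 25.7667
1.95 [-0.876   0.2903  1.3313] 0.009500102168790072 26.0833
```

View pics/crop4.png

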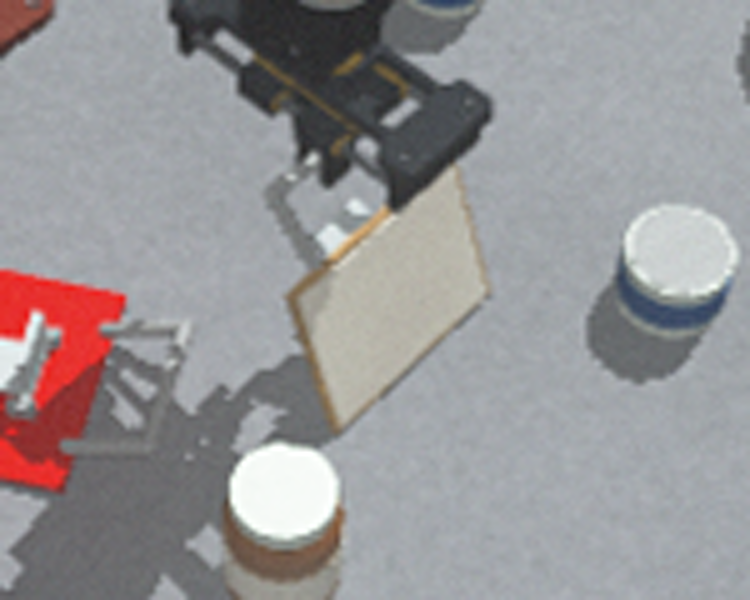

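The sign leans back past upright. I'll lower the last bit while watching the force, then release.

```bash
python3 - <<'E'
from arc import *
from rig import manip,status
p=(.5488,.0851,.0629); G=np.array([0,0,-.015])
for th in (1.97,1.985,2.0,2.015):
    manip.movel(handle(th,*p)+G,v=.02); manip.dwell(.1); s=status.observe(); print(th,s["wrist_force"],s["ee_pos"],s["time_s"])
    if s["wrist_force"][2]>5 or s["wrist_force"][0]>5: break
manip.gripper_to(.036); manip.dwell(.3)
e=status.observe()["ee_pos"]
manip.movel(e+[0,0,.12],v=.08)
x=np.array([.42,-.3,.3]); manip.movep(x,quat(tool(p[2])))
for n in("scene","top"):
    d=cam(n); cv2.imwrite(f"pics/{n}5.png",d["color"])
a=cv2.resize(cv2.imread("pics/top5.png")[130:230,180:280],(400,400),interpolation=cv2.INTER_CUBIC);c=cv2.resize(cv2.imread("pics/scene5.png")[130:230,235:335],(400,400),interpolation=cv2.INTER_CUBIC)
cv2.imwrite("pics/crop5.png",np.hstack([a,c])); print(status.observe()["time_s"])
E
```

```text
1.97 [-0.6604  0.1394  1.3998] [0.3956 0.0754 0.1313] 26.6
1.985 [-2.0202 -0.1084  2.1495] [0.3934 0.0753 0.13  ] 26.975
2.0 [-1.7677 -0.0955  2.7629] [0.3911 0.0752 0.1286] 27.35
2.015 [-1.5599  0.1711  2.4568] [0.389  0.075  0.1272] 27.725
31.9583
```

View pics/crop5.png

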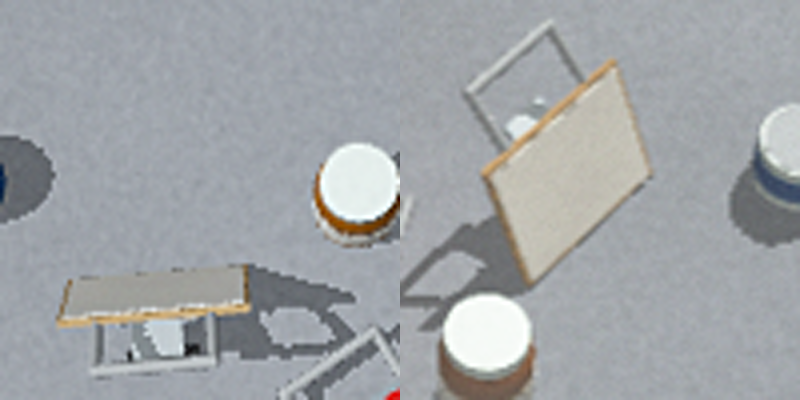

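The sign stands alone, leaning back, with the arm clear. I'll check the lean and edge position numerically.

```bash
python3 - <<'E'
from arc import *
T,S=cam("top"),cam("scene")
top=lambda x,y:(x/4+180-.4,y/4+130-.4); sc=lambda x,y:((x-400)/4+235-.4,y/4+130-.4)
obs=[(S,sc(531,283),(-60,-75,0)),(S,sc(651,172),(-60,75,0)),(S,sc(486,177),(60,-75,0)),(S,sc(614,66),(60,75,0)),(S,sc(468,92),(108,-45,30)),(S,sc(550,24),(108,45,30)),
(T,top(68,268),(-60,75,0)),(T,top(246,265),(-60,-75,0)),(T,top(95,371),(108,45,30)),(T,top(213,365),(108,-45,30))]
def W(p,P):
    x,y,z=np.array(P)/1000.; x+=.06; z-=.008; c,s=np.cos(p[3]),np.sin(p[3])
    X=x*c-z*s; Z=x*s+z*c; a=p[2]; return np.array([p[0]+np.cos(a)*X-np.sin(a)*y,p[1]+np.sin(a)*X+np.cos(a)*y,Z+p[4]])
f=lambda p:np.ravel([proj(d,W(p,P))[0]-uv for d,uv,P in obs])
s=least_squares(f,[.49,.08,.06,1.9,0],loss="soft_l1"); print(s.x,np.abs(f(s.x)).max())
print("bottom",W(s.x,(-60,0,4)),"start .4824 .0805; foot",W(s.x,(20-49.5,0,14+49.5)))
for n,uv,z in (("jar",(358/4+180,183/4+130),.105),): print(n,onplane(T,uv,z))
E
```

```text
[ 0.4765  0.0805  0.0533  1.9977 -0.0005] 2.47127209911244
bottom [0.4801 0.0807 0.0011] start .4824 .0805; foot [0.4134 0.0771 0.0043]
jar [ 0.5324 -0.0854  0.105 ]
```

The tip is 1.998 rad, the bottom edge is 2 mm from its start and the foot is on the counter. The jar hasn't moved. Handing in.

```bash
python3 -c "
from rig import close_job
print(close_job())"
```

```text
the job is handed in; nothing more can be done
None
```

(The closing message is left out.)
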